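# Set out the spare dispensing valve from its clamshell case

### The job

Open the unlatched clamshell case by swinging its lid up and over, past its balance point, until it rests open by itself, and let go of it. Only then lift the dispensing valve out and lay it, air fitting still upwards, lengthwise on the rubber pad in the free bay of the two-bay tray, setting it down rather than dropping it. Leave the case open and leave the spanner in the other bay and the screwdriver on the table where they are.

Things in the scene. Friction and masses are not known exactly. Their poses are not given: they have to be found in the camera images.
- case: Black plastic base of a clamshell case with a grey lid, an open box 150 (x) x 220 (y) x 50 mm high, walls and floor 5 mm thick, fastened to the table. Origin: centre of its underside; its -x side is the front (towards the robot, below the lid's tab), its +x side carries the hinge, z up. Shut lid and base together stand 70 mm high.
- cradle (a point): Middle of the case, level with the valve's underside, 17 mm above the table; axes as the case's. Two rubber cradles carry the valve at y = -41 and +41 mm, each 14 mm long in y; their cheeks, 12 mm thick in x, stand 18 to 30 mm either side of the middle, tops 29 mm above the table. Between the cradles, 68 mm in y, the case is clear down to its floor for the fingers.
- lid (a joint): Angle of the lid, rad: 0 shut, growing as it opens upwards and away from the front, stop at 1.95. No latch, no spring: it balances at about 1.40; below that it falls shut, beyond it falls open onto its stop and stays. A shallow grey shell 150 x 220 x 20 mm, about 0.28 kg (varies by a third); lifting it at the tab takes about 1 to 2 N. Shut, its rim rests on the case's, 50 mm up.
- lid_tab (a point): Middle of the outer lower edge of the lid's tab. The tab is 60 mm wide (y), sticks out 30 mm from the front of the lid and is 8 mm thick; its underside is in the plane of the lid's lower rim (50 mm above the table when shut), free below down to the table. Its axes turn with the lid: with the lid shut, as those of the case (x from the tab to the hinge).
- lid_hinge (a point): Middle of the hinge axis, which runs along the case's y, 75 mm behind the case's centre (+x) and 50 mm above the table; 180 mm from point lid_tab. Its axes turn with the lid.
- valve: Dispensing valve, about 0.35 kg: aluminium block 96 (x) x 30 x 30 mm; at -x a dark round cap 20 mm long, at +x a dark collar and a thin steel nozzle, 156 mm over all; a brass air fitting 9 mm high on top near the -x end. Origin: middle of the block's underside; x along the valve to the nozzle, z up. In the case it lies along the case's y, nozzle to +y.
- tray: Grey plastic tray 200 (x) x 210 (y) x 22 mm high, fastened to the table, walls, floor and divider 4 mm thick; the divider runs along y through its middle and makes two bays, each 94 (x) x 202 mm (y), centred at x = -50 and +50 mm. Origin: centre of its underside.
- pad: Black rubber pad 88 (x) x 190 (y) x 3 mm on the floor of the free bay (which of the two varies), fixed; its top is 7 mm above the table. Origin: centre of its underside, 4 mm above the table; y along the bay, axes nearly as the tray's.
- spanner: Nozzle spanner, 130 mm long and 30 mm thick, black handle and steel head, lying in the other bay. Origin: middle of its underside. Leave it.
- screwdriver: Screwdriver, 170 mm long, handle up to 30 mm thick, lying on the table between the case and the tray and nearer the robot. Origin: on its underside, along its length. Leave it.
Not all that is in view belongs to the job. There is more than one size of the pad; the job needs the smaller.

How it is judged:
By the outcome, as a careful person would: the job done as asked, in the order asked, and still so for the second after the job is handed in, with the robot touching nothing.
It also fails if it takes over 58 s, if anything falls off the work surface, if the arm or the gripper's body presses on something with over 40 N, if the wrist force passes 120 N, or if a joint passes its speed limit or range.

### The arm

A 6-joint arm with a two-finger parallel gripper is mounted at the origin on the work surface. World frame = base frame: x ahead of the robot, y to its left, z up, the work surface at z = 0. Lengths are in m, angles in degrees, forces in N, time in s.
With the tool pointing down it reaches from about 0.3 to 0.75 m from the base axis. Payload 8.5 kg.
Tool frame: the origin (TCP) lies at the very end of the fingers, on their centre line; the grasp point (between the pads) lies 19 mm behind it (env.pinch_z is the distance from the TCP to the grasp point, in m); z points along the fingers, y is the line along which they close (so a half turn about z gives the same grasp; the last joint's range is limited). The gripper opens to 85 mm and grips with 20 to 120 N. Pads are 22 mm wide; open, the fingers measure 114 mm over their backs; the gripper's body (76 mm by 85 mm) begins 54 mm behind the grasp point. The pads swing forward as they close: fully open they stand 13 mm farther back than shut.
Start: joints at [-76.049, 21.807, 74.336, -0, 83.858, -12.336], TCP at [0.244, -0.493, 0.197] pointing down, gripper open.
Joint ranges: [-178.18, 178.18], [-50.72, 133.34], [12.68, 142.11], [-81.47, 261.47], [9.98, 163.14], [-165.26, 165.26]. Speed limits (degrees/s): [136.94, 136.94, 180, 180, 180, 180].

### API

Orientations are given as a 3x3 rotation matrix whose columns are the frame's x, y, z axes.
In Python, from rig import env, viewer gives the robot as it stands.
- The arm moves only by the tool drive_tool, never from a script. Its argument "series" is a list of rows, each a list of 3 entries, a list of its own where there are three numbers: the shift along the tool's x, y, z in m, then the turn about the tool's z in degrees, then the finger opening in m, from 0 to 0.0854. A call has 1 to 20 rows; each row is the pose to reach, as a shift and turn from the pose commanded when the call began, along the tool's axes at that moment; what a row does not reach only later rows make up. A row lasts 1/10 s, in which the tool goes at most 50 mm and 8.59 degrees, less where a joint would pass 70% of its speed; a pose out of reach is approached as far as the arm can. A call with a gripper value outside its range is refused whole. The fingers move at their own pace and stop on an object; "newtons" is the grip in N (left out, the last holds). Time passes only in rows, so rows that repeat a pose let the fingers close. It gives the time, the measured TCP pose, the force, the opening and the grip force at its end, in the units of the state.
- env.observe(): the state, without advancing time (a new reading comes with each control period).
- viewer.get_image(name): name is "scene" or "top" or "wrist"; returns a dict with "img" (420x560x3 uint8, red, green, blue), "depth" (420x560 float32, m along the optical axis (not along the pixel's ray), 0 where there is no reading), "camera_matrix" (3x3 intrinsics, pixels), "rvec" (rotation vector, rad) and "tvec" (3), from world to camera coordinates, as OpenCV has them. Camera axes: x right, y down, z forward; pixel columns grow to the right and rows downward; lengths in m; the calibration is good to about 2 mm. A picture is of the moment at which its call begins.
- env.close_job(): hands the job in; it is judged then, once.
The state is a dict: "time_s": time; "q": joint angles; "qvel": joint speeds; "joint_efforts": joint torques, N m; "position": TCP position; "tool_rot": TCP orientation; "ft_force": force on the tool from outside, world axes, zero at the start; "wrist_torque": the same for the moment, N m; "grip_width": finger opening in m; "gripper_force": force on a finger pad.
Only numpy, scipy, OpenCV 4.12 (cv2) and the standard library are available. Lean on these libraries where they do the work, as an engineer would, in place of code of your own. Each camera call takes 0.05 s, during which the arm holds its last target. There are 200 camera calls.

## Working session

There is one attempt and no reset: what is moved stays moved. The work goes in short steps, Python scripts to look and compute and a tool call to move; the robot and the scene stay as the last step left them, time stands still between calls to the robot, and variables do not carry over. Pictures are saved under pics/ and viewed, at most 10 in all, crops included, and the job is handed in when it is done.

Besides the shell and the picture viewer there is one more tool, called after "Request:" by a JSON object that holds its "fn" and its "kwargs". drive_tool: Moves the arm, as the interface text tells. Its arguments: {"type":"object","properties":{"series":{"type":"array"},"newtons":{"type":"number"}},"required":["series"]}

```bash
mkdir -p pics
cat > h.py <<'E'
import numpy as np, cv2
from rig import env, viewer
def get(name):
    d=viewer.get_image(name); R=cv2.Rodrigues(np.array(d['rvec'],float))[0]; t=np.array(d['tvec'],float).ravel()
    K=np.array(d['camera_matrix']); h,w=d['depth'].shape
    v,u=np.mgrid[:h,:w]; z=d['depth']
    pc=np.stack([(u-K[0,2])/K[0,0]*z,(v-K[1,2])/K[1,1]*z,z],-1)
    P=(pc-t)@R; P[z==0]=np.nan
    return d['img'],P
def save(img,fn): cv2.imwrite('pics/'+fn,cv2.cvtColor(img,cv2.COLOR_RGB2BGR))
E
python3 - <<'E'
from h import *
for n in ('top','scene'):
    i,P=get(n); np.savez(f'{n}0.npz',i=i,P=P); save(i,n+'0.png')
s=env.observe(); print(s['position'],s['tool_rot'],s['ft_force'],s['time_s'])
E
```

```text
[ 0.24350562 -0.49281454  0.19657169] [[ 8.96588783e-01  4.42863932e-01 -3.03583341e-04]
 [ 4.42863943e-01 -8.96587939e-01  1.26356854e-03]
 [ 2.87399768e-04 -1.26734749e-03 -9.99999156e-01]] [ 0.27913641  0.0537999  -0.86332002] 0.1
```

View pics/top0.png

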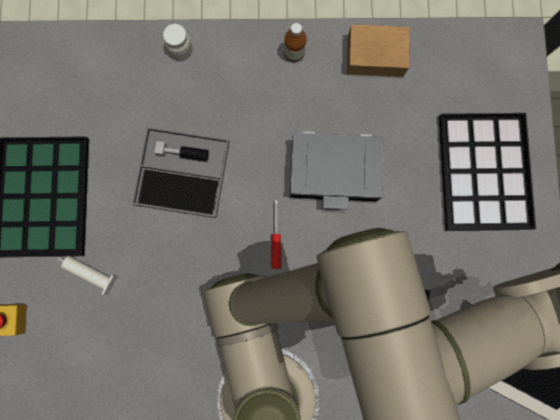

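View pics/scene0.png

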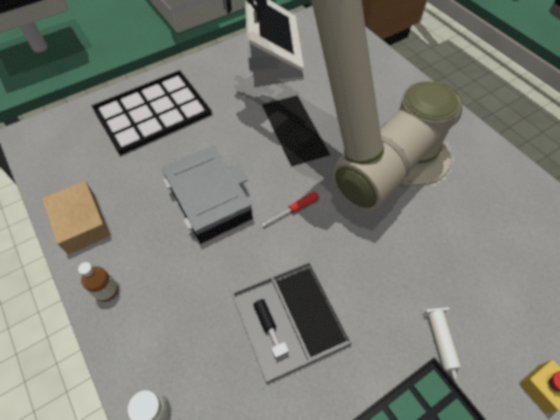

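The top view shows the case at about (338,168) with its tab at (336,202). The tray is at (181,172), the free bay with its black pad at (177,192) on the near side, and the spanner at (182,152). The screwdriver is at (276,235). The scene view also shows a loose decoy pad on the table by the arm.

Run:
```python
import numpy as np, cv2
d=np.load('top0.npz'); i,P=d['i'].astype(int),d['P']
def rect(m,name,box):
    r0,r1,c0,c1=box; s=np.zeros(m.shape,bool); s[r0:r1,c0:c1]=1; m=m&s
    n,l,st,_=cv2.connectedComponentsWithStats(m.astype(np.uint8)); k=1+np.argmax(st[1:,4]); m=l==k
    q=P[m]; print(name,m.sum(),'z',np.percentile(q[:,2],[5,50,95]).round(4),cv2.minAreaRect(q[:,:2].astype(np.float32)),'mean',q.mean(0).round(4))
    return m
z=P[...,2]
rect((z>0.064)&(z<0.08),'lidtop',(110,225,270,410))
rect((z>0.045),'lid all',(110,225,270,410))
rect((z>0.05)&(z<0.0625),'tab',(196,215,315,355))
rect((i.max(2)<45)&(z>0)&(z<.02),'pad',(120,225,125,235))
rect((z>0.012)&(z<0.03),'trayrim',(120,225,125,235))
for u,v in [(336,190),(336,203),(336,198),(177,192),(181,172),(276,250),(276,215)]: print(u,v,P[v,u].round(4),i[v,u])
d=np.load('scene0.npz'); i,P=d['i'].astype(int),d['P']; z=P[...,2]
print('scene')
rect((z>0.064)&(z<0.08),'lidtop',(130,250,150,260))
rect((z>0.045)&(z<.09),'lidall',(130,250,150,260))
rect((z>0.012)&(z<0.03),'trayrim',(250,400,220,360))
rect((i.max(2)<45)&(z>0)&(z<.015),'pad',(255,365,265,360))
```

```text
lidtop 5522 z [0.0662 0.07   0.0739] ((0.5556196570396423, -0.17444950342178345), (0.22057178616523743, 0.15166056156158447), 86.59657287597656) mean [ 0.5543 -0.1739  0.07  ]
lid all 6012 z [0.058  0.0698 0.0738] ((0.54569411277771, -0.17333166301250458), (0.22090913355350494, 0.19010071456432343), 87.32809448242188) mean [ 0.5489 -0.1733  0.069 ]
tab 323 z [0.0531 0.0574 0.0612] ((0.46582260727882385, -0.1766040325164795), (0.07723689824342728, 0.030737195163965225), 88.41557312011719) mean [ 0.4661 -0.1694  0.0573]
pad 2412 z [0.0021 0.0061 0.0101] ((0.5051339268684387, 0.21912367641925812), (0.18783451616764069, 0.084471195936203), 80.20014953613281) mean [0.5051 0.2194 0.0061]
trayrim 907 z [0.0134 0.0201 0.0246] ((0.5550620555877686, 0.21245259046554565), (0.2123117744922638, 0.20136788487434387), 80.46405029296875) mean [0.558  0.2165 0.0198]
336 190 [ 0.4926 -0.1701  0.0716] [125 127 129]
336 203 [ 0.4634 -0.171   0.0574] [125 127 126]
336 198 [ 0.4749 -0.1709  0.0612] [124 128 127]
177 192 [0.5032 0.2207 0.0106] [31 32 28]
181 172 [0.553  0.2104 0.0156] [73 71 70]
276 250 [ 0.3542 -0.0252  0.0228] [113  27  21]
276 215 [ 0.4414 -0.0263  0.0156] [158 154 153]
scene
lidtop 4323 z [0.0698 0.0726 0.0756] ((0.5549999475479126, -0.1735209971666336), (0.22295942902565002, 0.15305468440055847), 86.54347229003906) mean [ 0.5585 -0.1663  0.0726]
lidall 4907 z [0.0545 0.0723 0.0755] ((0.5462385416030884, -0.1735665500164032), (0.2244957834482193, 0.1902403086423874), 86.5121841430664) mean [ 0.5572 -0.1614  0.0706]
trayrim 1259 z [0.0138 0.0229 0.0262] ((0.5552704334259033, 0.2115483582019806), (0.21169979870319366, 0.20066827535629272), 80.30039978027344) mean [0.5518 0.2153 0.0218]
pad 2740 z [0.0062 0.0089 0.0115] ((0.5074077248573303, 0.22121062874794006), (0.1830393373966217, 0.08040415495634079), 80.41704559326172) mean [0.5085 0.2254 0.0089]
```

Request:
{"fn": "drive_tool", "kwargs": {"series": [[[0.05,-0.03,0.01],8,0.0854],[[0.1,-0.06,0.03],16,0.0854],[[0.15,-0.09,0.05],24,0.0854],[[0.2,-0.12,0.06],29.7,0.0854],[[0.25,-0.148,0.077],29.7,0.0854],[[0.29,-0.172,0.077],29.7,0.0854],[[0.334,-0.197,0.077],29.7,0.0854],[[0.334,-0.197,0.077],29.7,0.0854],[[0.334,-0.197,0.077],29.7,0.0854],[[0.334,-0.197,0.077],29.7,0.0854],[[0.334,-0.197,0.077],29.7,0.0854]], "newtons": 25}}

```text
time_s: 1.2
position: [0.4554, -0.1693, 0.1201]
tool_rot: [[0.998, -0.06, -0.0], [-0.06, -0.998, -0.0], [-0.0, 0.0, -1.0]]
ft_force: [-0.6, -0.2, -0.7]
grip_width: 0.0852
gripper_force: 0.0
```

Run:
```python
from h import *
s=env.observe(); print(s['position'],s['tool_rot'],s['ft_force'],s['time_s'],env.pinch_z)
i,P=get('wrist'); save(i,'w1.png'); z=P[...,2]; np.savez('w1.npz',i=i,P=P)
```

```text
[ 0.45541208 -0.16933191  0.12008853] [[ 9.98174917e-01 -6.03885341e-02 -2.45486673e-04]
 [-6.03885760e-02 -9.98174931e-01 -1.66745967e-04]
 [-2.34969098e-04  1.81266232e-04 -9.99999956e-01]] [-0.64436617 -0.22722943 -0.72846943] 1.2 0.0187
```

View pics/w1.png

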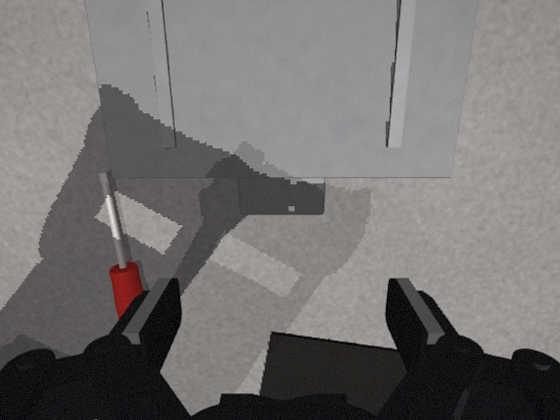

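The wrist view shows the tab at columns 238–325, rows 177–214, centred between the fingers. I'll go down to the tab and close on it.

Run:
```python
import numpy as np
d=np.load('w1.npz');P=d['P']
for u,v in [(243,195),(320,195),(282,185),(282,210),(282,213),(282,217)]: print(u,v,P[v,u].round(4))
```

```text
243 195 [ 0.4683 -0.1411  0.0581]
320 195 [ 0.4651 -0.1942  0.0585]
282 185 [ 0.4741 -0.1685  0.0593]
282 210 [ 0.4555 -0.1673  0.0576]
282 213 [ 0.4534 -0.1672  0.0579]
282 217 [ 4.297e-01 -1.656e-01  3.000e-04]
```

Request:
{"fn": "drive_tool", "kwargs": {"series": [[[0,0,0.04],0,0.0854],[[0,0,0.07],0,0.0854],[[0,0,0.085],0,0.0854],[[0,0,0.088],0,0.0854],[[0,0,0.088],0,0.0854]]}}

```text
time_s: 1.75
position: [0.4556, -0.1695, 0.0323]
tool_rot: [[0.998, -0.061, -0.0], [-0.061, -0.998, 0.0], [-0.0, -0.0, -1.0]]
ft_force: [0.0, -0.2, -0.6]
grip_width: 0.0859
gripper_force: 0.0
```

Request:
{"fn": "drive_tool", "kwargs": {"series": [[[0.0035,-0.001,0],0,0.0854],[[0.0035,-0.001,0],0,0.055],[[0.0035,-0.001,0],0,0.055],[[0.0035,-0.001,0],0,0.05],[[0.0035,-0.001,0],0,0.05],[[0.0035,-0.001,0],0,0.05],[[0.0035,-0.001,0],0,0.05]], "newtons": 25}}

```text
time_s: 2.45
position: [0.4593, -0.1678, 0.0321]
tool_rot: [[0.998, -0.06, -0.0], [-0.06, -0.998, 0.0], [-0.0, -0.0, -1.0]]
ft_force: [0.4, 0.3, -0.1]
grip_width: 0.0498
gripper_force: 0.0
```

Run:
```python
from h import *
a,P=get('wrist'); b,Q=get('scene'); np.savez('w2.npz',i=a,P=P)
save(np.hstack([a[:, :],cv2.resize(b[120:260,140:280],(420,420))])[:, ::1],'x.png')
im=np.hstack([cv2.resize(a,(480,360)),cv2.resize(b[130:250,150:256],(318,360),interpolation=2)]); save(im,'w2.png')
for v in (150,200,250,300): print([tuple(P[v,u].round(3)) for u in (200,240,283,330,370)])
```

```text
[(np.float64(0.52), np.float64(-0.138), np.float64(0.07)), (np.float64(0.519), np.float64(-0.153), np.float64(0.07)), (np.float64(0.518), np.float64(-0.17), np.float64(0.07)), (np.float64(0.517), np.float64(-0.188), np.float64(0.07)), (np.float64(0.516), np.float64(-0.204), np.float64(0.07))]
[(np.float64(0.5), np.float64(-0.135), np.float64(0.071)), (np.float64(0.499), np.float64(-0.152), np.float64(0.071)), (np.float64(0.498), np.float64(-0.169), np.float64(0.07)), (np.float64(0.496), np.float64(-0.188), np.float64(0.07)), (np.float64(0.495), np.float64(-0.204), np.float64(0.07))]
[(np.float64(0.446), np.float64(-0.113), np.float64(0.001)), (np.float64(0.472), np.float64(-0.148), np.float64(0.059)), (np.float64(0.47), np.float64(-0.167), np.float64(0.058)), (np.float64(0.469), np.float64(-0.189), np.float64(0.059)), (np.float64(0.439), np.float64(-0.221), np.float64(0.0))]
[(np.float64(0.471), np.float64(-0.138), np.float64(0.098)), (np.float64(0.408), np.float64(-0.134), np.float64(0.0)), (np.float64(0.405), np.float64(-0.163), np.float64(-0.001)), (np.float64(0.404), np.float64(-0.195), np.float64(0.0)), (np.float64(0.468), np.float64(-0.198), np.float64(0.099))]
```

View pics/w2.png

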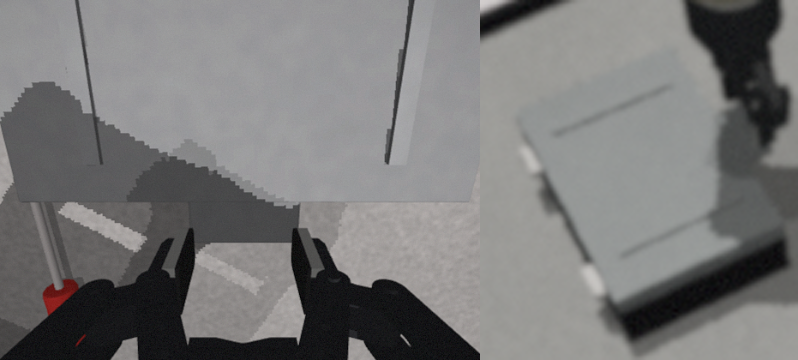

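The wrist view shows the pads (inner faces about columns 225 and 342) closed just inside the tab's width. They look in front of it or above it, so I'm measuring the pads themselves.

Run:
```python
import numpy as np
d=np.load('w2.npz');P=d['P']
for u in (208,216,222,345,352,360):
    print(u,[(v,*P[v,u].round(3).tolist()) for v in (262,270,276,284,300,320,340,360)])
```

```text
208 [(262, 0.437, -0.117, 0.0), (270, 0.472, -0.136, 0.077), (276, 0.472, -0.137, 0.082), (284, 0.471, -0.138, 0.088), (300, 0.471, -0.141, 0.099), (320, 0.469, -0.142, 0.107), (340, 0.46, -0.141, 0.106), (360, 0.476, -0.148, 0.135)]
216 [(262, 0.437, -0.122, -0.001), (270, 0.471, -0.14, 0.077), (276, 0.471, -0.14, 0.082), (284, 0.471, -0.142, 0.088), (300, 0.468, -0.142, 0.094), (320, 0.46, -0.142, 0.095), (340, 0.453, -0.141, 0.098), (360, 0.36, -0.112, 0.0)]
222 [(262, 0.466, -0.138, 0.059), (270, 0.471, -0.142, 0.077), (276, 0.47, -0.142, 0.08), (284, 0.466, -0.142, 0.08), (300, 0.461, -0.142, 0.083), (320, 0.453, -0.141, 0.085), (340, 0.376, -0.119, -0.0), (360, 0.359, -0.117, -0.001)]
345 [(262, 0.462, -0.195, 0.059), (270, 0.468, -0.192, 0.077), (276, 0.467, -0.192, 0.079), (284, 0.463, -0.192, 0.08), (300, 0.457, -0.192, 0.082), (320, 0.449, -0.191, 0.084), (340, 0.372, -0.204, 0.0), (360, 0.353, -0.205, -0.001)]
352 [(262, 0.432, -0.209, 0.001), (270, 0.468, -0.195, 0.077), (276, 0.468, -0.194, 0.082), (284, 0.468, -0.193, 0.088), (300, 0.466, -0.192, 0.096), (320, 0.459, -0.192, 0.097), (340, 0.452, -0.191, 0.1), (360, 0.353, -0.21, -0.001)]
360 [(262, 0.432, -0.214, 0.001), (270, 0.468, -0.199, 0.078), (276, 0.468, -0.198, 0.082), (284, 0.469, -0.196, 0.089), (300, 0.468, -0.194, 0.099), (320, 0.466, -0.192, 0.108), (340, 0.457, -0.193, 0.106), (360, 0.474, -0.187, 0.135)]
```

Run:
```python
from h import *
d=np.load('w1.npz');P=d['P']
for u in (160,170,178,388,396,405): print(u,[(v,*P[v,u].round(3).tolist()) for v in (276,281,286,300,330)])
i,Q=get('scene')
# finger points near TCP column, above the tab
s=(abs(Q[...,0]-.459)<.03)&(abs(Q[...,1]+.168)<.06)&(Q[...,2]>.02)&(Q[...,2]<.2)&(i.max(2)<70)
q=Q[s]; print(len(q)); 
for lo in np.arange(.02,.2,.02):
    w=q[(q[:,2]>lo)&(q[:,2]<=lo+.02)]
    if len(w): print(lo.round(2),len(w),w.min(0).round(3),w.max(0).round(3))
s=env.observe(); print(s['position'],s['q'],s['grip_width'])
```

```text
160 [(276, 0.379, -0.049, 0.001), (281, 0.468, -0.121, 0.173), (286, 0.468, -0.122, 0.177), (300, 0.469, -0.126, 0.188), (330, 0.461, -0.126, 0.193)]
170 [(276, 0.377, -0.057, -0.001), (281, 0.468, -0.125, 0.173), (286, 0.469, -0.126, 0.178), (300, 0.464, -0.126, 0.18), (330, 0.453, -0.125, 0.183)]
178 [(276, 0.377, -0.065, -0.0), (281, 0.465, -0.126, 0.167), (286, 0.464, -0.126, 0.17), (300, 0.457, -0.125, 0.17), (330, 0.318, -0.056, 0.0)]
388 [(276, 0.365, -0.26, -0.0), (281, 0.36, -0.261, -0.0), (286, 0.457, -0.211, 0.167), (300, 0.452, -0.211, 0.17), (330, 0.306, -0.262, 0.001)]
396 [(276, 0.365, -0.268, 0.0), (281, 0.463, -0.212, 0.174), (286, 0.463, -0.211, 0.177), (300, 0.458, -0.211, 0.179), (330, 0.447, -0.21, 0.182)]
405 [(276, 0.364, -0.276, -0.001), (281, 0.463, -0.216, 0.174), (286, 0.463, -0.215, 0.177), (300, 0.464, -0.211, 0.188), (330, 0.454, -0.211, 0.191)]
386
0.04 6 [ 0.451 -0.197  0.057] [ 0.46  -0.171  0.059]
0.06 16 [ 0.455 -0.194  0.06 ] [ 0.468 -0.136  0.08 ]
0.08 39 [ 0.448 -0.197  0.081] [ 0.47  -0.128  0.099]
0.1 23 [ 0.461 -0.2    0.1  ] [ 0.474 -0.113  0.12 ]
0.12 68 [ 0.454 -0.194  0.12 ] [ 0.476 -0.109  0.14 ]
0.14 64 [ 0.458 -0.194  0.14 ] [ 0.478 -0.108  0.16 ]
0.16 105 [ 0.454 -0.159  0.16 ] [ 0.48  -0.108  0.18 ]
0.18 65 [ 0.452 -0.146  0.18 ] [ 0.487 -0.124  0.2  ]
[ 0.45931902 -0.16775518  0.03210206] [-3.39675434e+01  2.71225220e+01  9.75652442e+01  8.88397720e-04
  5.53175916e+01  5.94464195e+01] 0.049755752607123865
```

Both cameras agree that the real fingertips sit about 43 mm above the reported TCP, so they closed above the tab. I'll correct for that offset: open, go 38 mm lower, and close.

Request:
{"fn": "drive_tool", "kwargs": {"series": [[[0,0,0],0,0.0854],[[0,0,0],0,0.0854],[[0,0,0],0,0.0854],[[0,0,0],0,0.0854],[[0,0,0.01],0,0.0854],[[0,0,0.02],0,0.0854],[[0,0,0.03],0,0.0854],[[0,0,0.038],0,0.0854],[[0,0,0.038],0,0.0854],[[0,0,0.038],0,0.05],[[0,0,0.038],0,0.05],[[0,0,0.038],0,0.05],[[0,0,0.038],0,0.05],[[0,0,0.038],0,0.05]], "newtons": 25}}

```text
time_s: 4.0
position: [0.4595, -0.1685, -0.0054]
tool_rot: [[0.998, -0.059, 0.001], [-0.059, -0.998, -0.001], [0.001, 0.001, -1.0]]
ft_force: [-3.8, -4.2, 4.7]
grip_width: 0.0592
gripper_force: 27.3
```

Request:
{"fn": "drive_tool", "kwargs": {"series": [[[0.0005,0,-0.009],0,0.05],[[0.0024,0,-0.024],0,0.05],[[0.0055,0,-0.0386],0,0.05],[[0.01,0,-0.053],0,0.05],[[0.0156,0,-0.067],0,0.05],[[0.0225,0,-0.08],0,0.05],[[0.0305,0,-0.093],0,0.05],[[0.0395,0,-0.105],0,0.05],[[0.0496,0,-0.116],0,0.05],[[0.0606,0,-0.126],0,0.05],[[0.0725,0,-0.1354],0,0.05],[[0.0851,0,-0.1435],0,0.05],[[0.0851,0,-0.1435],0,0.05]]}}

```text
time_s: 5.3
position: [0.5448, -0.1736, 0.1383]
tool_rot: [[0.998, -0.059, 0.0], [-0.059, -0.998, -0.002], [0.0, 0.002, -1.0]]
ft_force: [-4.6, -5.5, 5.7]
grip_width: 0.0596
gripper_force: 33.7
```

Run:
```python
from h import *
b,Q=get('scene'); w,_=get('wrist'); t,_=get('top')
save(np.hstack([cv2.resize(b[80:280,130:330],(400,400),interpolation=2),cv2.resize(w,(400,400))]),'s3.png')
```

```text
(no output)
```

View pics/s3.png

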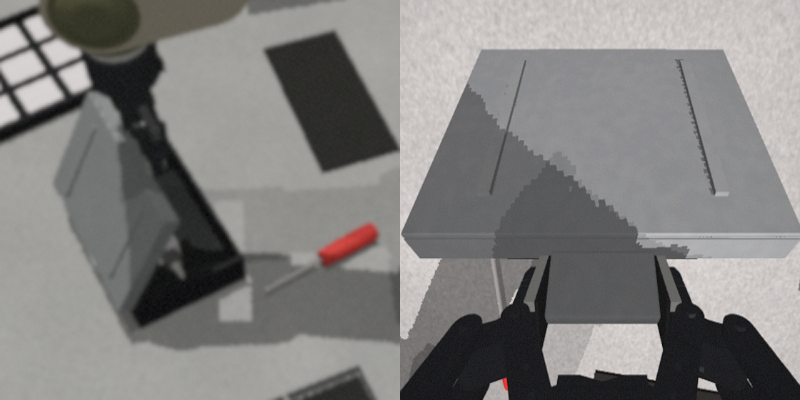

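The lid is at about 58°, with its tab pinched well between the pads. I'll continue the swing past the balance point.

Request:
{"fn": "drive_tool", "kwargs": {"series": [[[0.0133,0,-0.007],0,0.05],[[0.0271,0,-0.0129],0,0.05],[[0.0414,0,-0.0175],0,0.05],[[0.056,0,-0.0207],0,0.05],[[0.0709,0,-0.0228],0,0.05],[[0.0859,0,-0.0236],0,0.05],[[0.1009,0,-0.023],0,0.05],[[0.1158,0,-0.0211],0,0.05],[[0.1276,0,-0.0187],0,0.05],[[0.1276,0,-0.0187],0,0.05]]}}

```text
time_s: 6.45
position: [0.6728, -0.1812, 0.1572]
tool_rot: [[0.998, -0.06, 0.003], [-0.06, -0.998, -0.002], [0.003, 0.002, -1.0]]
ft_force: [-1.0, -5.3, 9.1]
grip_width: 0.0596
gripper_force: 39.9
```

Request:
{"fn": "drive_tool", "kwargs": {"series": [[[0,0,0],0,0.0854],[[0,0,0],0,0.0854],[[0,0,0],0,0.0854],[[0,0,-0.02],0,0.0854],[[0,0,-0.05],0,0.0854],[[-0.04,0,-0.08],0,0.0854],[[-0.09,0,-0.08],0,0.0854],[[-0.12,0,-0.08],0,0.0854],[[-0.12,0,-0.08],0,0.0854]]}}

```text
time_s: 7.35
position: [0.5489, -0.1725, 0.2374]
tool_rot: [[0.998, -0.06, -0.0], [-0.06, -0.998, 0.0], [-0.0, -0.0, -1.0]]
ft_force: [0.3, -0.2, 0.3]
grip_width: 0.0856
gripper_force: 0.0
```

Run:
```python
from h import *
b,Q=get('scene'); w,P=get('wrist'); np.savez('w4.npz',i=w,P=P)
save(np.hstack([cv2.resize(b[80:280,130:330],(300,300),interpolation=2),cv2.resize(w,(400,300))]),'s4.png')
s=env.observe(); print(s['position'],s['ft_force'])
```

```text
[ 0.55181718 -0.17318906  0.23672693] [ 0.31830828 -0.06744323 -0.73657009]
```

View pics/s4.png

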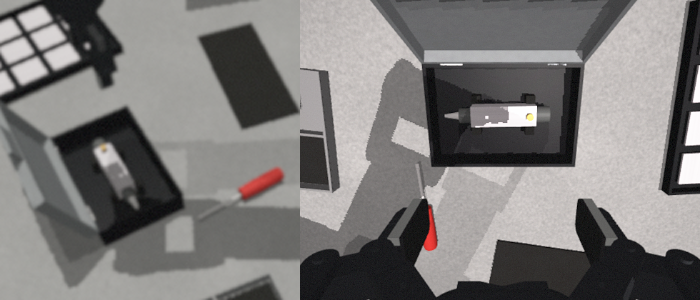

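The lid rests open and the valve is exposed, with its nozzle to +y (left in the wrist view) and its fitting on the right. Next I'm measuring the valve.

Run:
```python
import numpy as np, cv2
d=np.load('w4.npz');P=d['P'];i=d['i'].astype(int)
c=np.array([.556,-.174]);a=np.radians(-3.4);X=np.array([np.cos(a),np.sin(a)]);Y=np.array([-X[1],X[0]])
L=P[...,:2]-c; lx=L@X; ly=L@Y; z=P[...,2]
inn=(abs(lx)<.06)&(abs(ly)<.1)
m=inn&(z>.043)&(z<.051)&(abs(ly)<.055)
q=P[m]; print(m.sum(),q.mean(0).round(4),cv2.minAreaRect(q[:,:2].astype(np.float32)),np.percentile(q[:,2],[5,50,95]).round(4))
print('lx',np.percentile(lx[m],[1,50,99]).round(4),'ly',np.percentile(ly[m],[1,50,99]).round(4))
b=inn&(i.min(2)>90)&(z>.03); print('bright ly',np.percentile(ly[b],[1,99]).round(4),'lx',np.percentile(lx[b],[1,99]).round(4))
f=inn&(z>.0515)&(z<.065); print('fitting',f.sum(),P[f].mean(0).round(4),'ly',ly[f].mean().round(4))
# case rim
r=(z>.044)&(z<.056)&(abs(lx)<.085)&(abs(ly)<.12)&~(abs(lx)<.06)&(i.max(2)<60)
print(r.sum(),np.percentile(lx[r],[1,99]).round(4),np.percentile(ly[r],[1,99]).round(4))
```

```text
2651 [ 0.5596 -0.1737  0.0466] ((0.5591084957122803, -0.17421376705169678), (0.1087353378534317, 0.030261443927884102), 87.48760223388672) [0.0452 0.0467 0.048 ]
lx [-0.0118  0.0039  0.0182] ly [-0.0505  0.001   0.0474]
bright ly [-0.0667  0.0777] lx [-0.0114  0.0184]
fitting 83 [ 0.5577 -0.212   0.0556] ly -0.0378
1402 [-0.0733  0.0748] [-0.1064  0.1099]
```

Request:
{"fn": "drive_tool", "kwargs": {"series": [[[0.0065,0,0],-8,0.06],[[0.0065,0,0],-16,0.06],[[0.0065,0,0],-24,0.06],[[0.0065,0,0],-32,0.06],[[0.0065,0,0],-40,0.06],[[0.0065,0,0],-48,0.06],[[0.0065,0,0],-56,0.06],[[0.0065,0,0],-64,0.06],[[0.0065,0,0],-72,0.06],[[0.0065,0,0],-80,0.06],[[0.0065,0,0],-88,0.06],[[0.0065,0,0],-90,0.06],[[0.0065,0,0],-90,0.06],[[0.0065,0,0],-90,0.06]]}}

```text
time_s: 8.85
position: [0.559, -0.1737, 0.2358]
tool_rot: [[0.06, 0.998, -0.0], [0.998, -0.06, 0.0], [0.0, -0.0, -1.0]]
ft_force: [0.1, -0.2, 0.9]
grip_width: 0.06
gripper_force: 0.0
```

Run:
```python
from h import *
w,P=get('wrist'); s=env.observe(); p=s['position']; print(p,s['tool_rot'].round(4) if hasattr(s['tool_rot'],'round') else s['tool_rot'],s['q'])
R=np.array(s['tool_rot']); z=P[...,2]
for u in (200,205,210,215,220,345,350,355,360,365,370):
  col=[(v,*((P[v,u]-p)@R).round(4).tolist()) for v in range(250,330,1) if z[v,u]>p[2]+.02][:1]
  print(u,col)
d=P-p; L=d@R
m=(abs(L[...,1])<.035)&(L[...,0]>-.06)&(L[...,0]<.06)&(z>.043)&(z<.051)
q=L[m]; print(m.sum(),'tool xy rect',cv2.minAreaRect(q[:,:2].astype(np.float32)))
```

```text
[ 0.55886791 -0.17367062  0.23592988] [[ 6.030e-02  9.982e-01 -3.000e-04]
 [ 9.982e-01 -6.030e-02  2.000e-04]
 [ 2.000e-04 -3.000e-04 -1.000e+00]] [-2.88474978e+01  2.41474480e+01  6.41564148e+01  4.56853048e-03
  9.17170165e+01 -2.53897617e+01]
200 [(268, 0.0123, -0.0352, -0.0431)]
205 [(268, 0.012, -0.0332, -0.0425)]
210 [(268, 0.0122, -0.0311, -0.0429)]
215 [(292, -0.0016, -0.0305, -0.039)]
220 []
345 []
350 []
355 [(268, 0.0112, 0.0296, -0.0412)]
360 [(268, 0.0121, 0.0313, -0.0428)]
365 [(268, 0.012, 0.0334, -0.0427)]
370 [(268, 0.0124, 0.0353, -0.0434)]
2619 tool xy rect ((3.1035393476486206e-05, 7.775705307722092e-05), (0.02980332262814045, 0.11983218789100647), 89.33613586425781)
```

Request:
{"fn": "drive_tool", "kwargs": {"series": [[[0,0,0.05],0,0.06],[[0,0,0.1],0,0.06],[[0,0,0.15],0,0.06],[[0,0,0.19],0,0.06],[[0,0,0.215],0,0.06],[[0,0,0.235],0,0.06],[[0,0,0.248],0,0.06],[[0,0,0.254],0,0.06],[[0,0,0.254],0,0.06],[[0,0,0.254],0,0.06]]}}

```text
time_s: 9.9
position: [0.5589, -0.174, -0.0168]
tool_rot: [[0.06, 0.998, 0.001], [0.998, -0.06, -0.001], [-0.001, 0.001, -1.0]]
ft_force: [-0.6, 0.6, -0.4]
grip_width: 0.0601
gripper_force: 0.0
```

Request:
{"fn": "drive_tool", "kwargs": {"series": [[[0,0,0],0,0.02],[[0,0,0],0,0.02],[[0,0,0],0,0.02],[[0,0,0],0,0.02],[[0,0,0],0,0.02],[[0,0,0],0,0.02],[[0,0,0],0,0.02]], "newtons": 50}}

```text
time_s: 10.6
position: [0.559, -0.1739, -0.0167]
tool_rot: [[0.059, 0.998, 0.002], [0.998, -0.059, -0.001], [-0.001, 0.002, -1.0]]
ft_force: [-0.4, 0.6, 6.1]
grip_width: 0.0292
gripper_force: 50.5
```

Request:
{"fn": "drive_tool", "kwargs": {"series": [[[0,0,-0.01],0,0.02],[[0,0,-0.025],0,0.02],[[0,0,-0.045],0,0.02],[[0,0,-0.07],0,0.02],[[0,0,-0.1],0,0.02],[[0,0,-0.13],0,0.02],[[0,0,-0.13],0,0.02],[[0,0,-0.13],0,0.02],[[0,0,-0.13],0,0.02]]}}

```text
time_s: 11.5
position: [0.5574, -0.1732, 0.1105]
tool_rot: [[0.06, 0.998, -0.003], [0.998, -0.06, 0.002], [0.002, -0.003, -1.0]]
ft_force: [-0.1, -0.3, -4.2]
grip_width: 0.0293
gripper_force: 50.0
```

Run:
```python
from h import *
w,P=get('wrist'); s=env.observe(); p=np.array(s['position']);R=np.array(s['tool_rot'])
L=(P-p)@R
b,Q=get('scene'); M=(Q-p)@R
save(np.hstack([cv2.resize(b[60:280,110:330],(300,300),interpolation=2),cv2.resize(w,(400,300))]),'s5.png')
m=(abs(L[...,1])<.017)&(abs(L[...,0])<.13)&(P[...,2]>.08)&(P[...,2]<.2); q=L[m]
print(p,m.sum(),q.min(0).round(4),q.max(0).round(4))
for lo in np.arange(-.1,.12,.02):
  k=q[(q[:,0]>lo)&(q[:,0]<=lo+.02)]
  if len(k): print(lo.round(2),len(k),k[:,1].mean().round(4),np.median(k[:,2]).round(4))
```

```text
[ 0.55746004 -0.17322221  0.11050863] 23394 [-0.036  -0.017  -0.0895] [ 0.0882  0.017  -0.0343]
-0.04 2152 -0.0005 -0.0635
-0.02 3772 -0.0005 -0.0636
0.0 5051 0.0007 -0.0637
0.02 4525 -0.0011 -0.0635
0.04 4828 -0.0012 -0.0602
0.06 2584 -0.0014 -0.0539
0.08 482 -0.0016 -0.0511
```

View pics/s5.png

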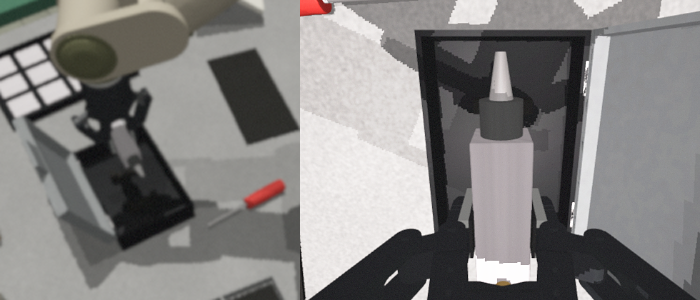

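The valve is held level, nozzle to +y, with its top at TCP +63.6 mm, so its underside is at TCP +33.6 mm. I'll carry it over the free bay.

Request:
{"fn": "drive_tool", "kwargs": {"series": [[[0.01,-0.002,0],0,0.02],[[0.035,-0.007,0],0,0.02],[[0.07,-0.014,0],1,0.02],[[0.11,-0.022,0],2,0.02],[[0.15,-0.03,0],3,0.02],[[0.19,-0.037,0],4,0.02],[[0.23,-0.045,0],5,0.02],[[0.27,-0.053,0],6.2,0.02],[[0.31,-0.061,0],6.2,0.02],[[0.345,-0.068,0],6.2,0.02],[[0.37,-0.073,0],6.2,0.02],[[0.385,-0.0756,0],6.2,0.02],[[0.385,-0.0756,0],6.2,0.02],[[0.385,-0.0756,0],6.2,0.02],[[0.385,-0.0756,0],6.2,0.02]]}}

```text
time_s: 13.1
position: [0.506, 0.2142, 0.1122]
tool_rot: [[0.168, 0.986, -0.0], [0.986, -0.168, -0.0], [-0.0, -0.0, -1.0]]
ft_force: [-0.3, 0.3, -3.8]
grip_width: 0.0293
gripper_force: 50.0
```

Run:
```python
from h import *
s=env.observe(); p=np.array(s['position']);R=np.array(s['tool_rot']); print(p,R.round(4).tolist(),s['ft_force'],s['gripper_force'])
w,P=get('wrist'); L=(P-p)@R
m=(abs(L[...,1])<.02)&(abs(L[...,0])<.1)&(P[...,2]>.1)&(P[...,2]<.2)
for lo in np.arange(-.04,.08,.02):
  k=L[m&(L[...,0]>lo)&(L[...,0]<=lo+.02)]; print(lo.round(2),len(k),k[:,1].mean().round(4),np.median(k[:,2]).round(4))
# tray frame check
t=(P[...,2]>.014)&(P[...,2]<.03); q=L[t]; print('rim tool y',np.percentile(q[:,1],[1,5,50,95,99]).round(3),'x max',q[:,0].max().round(3))
i=w.astype(int); pm=(i.max(2)<50)&(P[...,2]>0)&(P[...,2]<.013)
n,l,st,_=cv2.connectedComponentsWithStats(pm.astype(np.uint8)); k=1+np.argmax(st[1:,4]); g=L[l==k]
print('pad',len(g),np.percentile(g[:,:2],[0.5,99.5],axis=0).round(4))
for a,b in ((.04,.06),(.06,.08),(.08,.1)):
  h=g[(g[:,0]>a)&(g[:,0]<b)]; 
  if len(h): print(a,h[:,1].min().round(4),h[:,1].max().round(4))
save(w,'w6.png')
```

```text
[0.50600725 0.21415185 0.11220803] [[0.1682, 0.9858, -0.0002], [0.9858, -0.1682, -0.0003], [-0.0004, -0.0002, -1.0]] [-0.31475047  0.31863557 -3.78363814] 49.95987296104431
-0.04 2180 -0.0005 -0.0635
-0.02 3812 -0.0007 -0.0636
0.0 6347 0.0003 -0.0638
0.02 4533 -0.001 -0.0635
0.04 4829 -0.0012 -0.0599
0.06 2557 -0.0014 -0.0539
rim tool y [-0.05  -0.048  0.088  0.148  0.15 ] x max 0.112
pad 8960 [[-0.051  -0.0438]
 [ 0.1018  0.0427]]
0.04 -0.0447 0.0431
0.06 -0.0437 0.043
0.08 -0.0438 0.0433
```

View pics/w6.png

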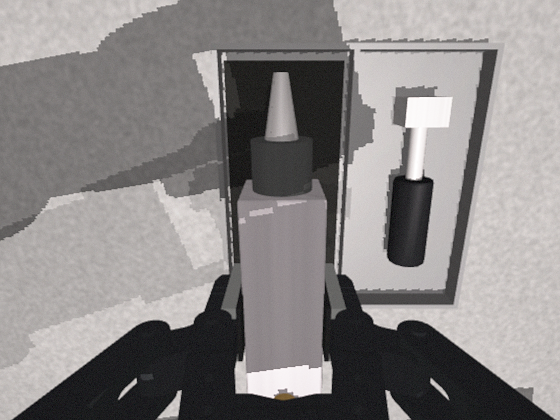

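The valve is centred over the pad, which spans −44 to +43 mm across. I need to go down about 0.139 m and will finish slowly.

Request:
{"fn": "drive_tool", "kwargs": {"series": [[[0,0,0.03],0,0.02],[[0,0,0.06],0,0.02],[[0,0,0.09],0,0.02],[[0,0,0.11],0,0.02],[[0,0,0.123],0,0.02],[[0,0,0.13],0,0.02],[[0,0,0.133],0,0.02],[[0,0,0.135],0,0.02],[[0,0,0.136],0,0.02],[[0,0,0.136],0,0.02]]}}

```text
time_s: 14.15
position: [0.5061, 0.2152, -0.0233]
tool_rot: [[0.167, 0.986, 0.001], [0.986, -0.167, 0.0], [0.0, 0.001, -1.0]]
ft_force: [0.4, 0.0, -5.2]
grip_width: 0.0294
gripper_force: 49.8
```

Underside is at about 10 mm and there's no contact yet, so I'm creeping down.

Request:
{"fn": "drive_tool", "kwargs": {"series": [[[0,0,0.0008],0,0.02],[[0,0,0.0016],0,0.02],[[0,0,0.0016],0,0.02]]}}

```text
time_s: 14.45
position: [0.5058, 0.2152, -0.0253]
tool_rot: [[0.167, 0.986, 0.0], [0.986, -0.167, 0.0], [0.0, 0.0, -1.0]]
ft_force: [0.2, -0.8, -4.8]
grip_width: 0.0293
gripper_force: 49.8
```

Request:
{"fn": "drive_tool", "kwargs": {"series": [[[0,0,0.0006],0,0.02],[[0,0,0.0012],0,0.02],[[0,0,0.0012],0,0.02]]}}

```text
time_s: 14.75
position: [0.5058, 0.2151, -0.0266]
tool_rot: [[0.167, 0.986, -0.0], [0.986, -0.167, -0.0], [-0.0, -0.0, -1.0]]
ft_force: [1.0, -0.6, -4.8]
grip_width: 0.0289
gripper_force: 49.8
```

Request:
{"fn": "drive_tool", "kwargs": {"series": [[[0,0,0.0006],0,0.02],[[0,0,0.001],0,0.02],[[0,0,0.001],0,0.02]]}}

```text
time_s: 15.05
position: [0.5058, 0.2151, -0.0267]
tool_rot: [[0.167, 0.986, 0.0], [0.986, -0.167, -0.0], [0.0, 0.0, -1.0]]
ft_force: [-3.3, -0.9, 5.7]
grip_width: 0.0294
gripper_force: 51.3
```

The valve is in contact with the pad (force up by 10 N). Now I'll release it gently and rise.

Request:
{"fn": "drive_tool", "kwargs": {"series": [[[0,0,-0.0005],0,0.032],[[0,0,-0.0005],0,0.036],[[0,0,-0.0005],0,0.042],[[0,0,-0.0005],0,0.048],[[0,0,-0.0005],0,0.048],[[0,0,-0.0005],0,0.048],[[0,0,-0.01],0,0.048],[[0,0,-0.03],0,0.048],[[0,0,-0.06],0,0.048],[[0,0,-0.1],0,0.048],[[0,0,-0.15],0,0.048],[[0,0,-0.2],0,0.048],[[0,0,-0.22],0,0.048],[[0,0,-0.22],0,0.048]]}}

```text
time_s: 16.45
position: [0.5069, 0.2154, 0.1966]
tool_rot: [[0.167, 0.986, 0.007], [0.986, -0.167, 0.001], [0.003, 0.007, -1.0]]
ft_force: [-0.3, 0.9, -0.2]
grip_width: 0.0483
gripper_force: 0.0
```

Run:
```python
from h import *
w,P=get('wrist'); b,Q=get('scene')
save(np.hstack([cv2.resize(b,(400,300)),cv2.resize(w,(400,300))]),'s7.png')
s=env.observe(); p=np.array(s['position']); print(s['time_s'],p,s['ft_force'])
c=np.array([.506,.2203]);a=np.radians(-9.6);X=np.array([np.cos(a),np.sin(a)]);Y=np.array([-X[1],X[0]])
L=P[...,:2]-c; lx=L@X; ly=L@Y; z=P[...,2]
m=(abs(lx)<.03)&(abs(ly)<.09)&(z>.03)&(z<.042); q=P[m]
print(m.sum(),np.median(q[:,2]).round(4),cv2.minAreaRect(q[:,:2].astype(np.float32)),np.percentile(lx[m],[1,99]).round(4),np.percentile(ly[m],[1,99]).round(4))
```

```text
16.55 [0.50536394 0.21506097 0.19236182] [-1.11136149  0.3836718  -1.10250236]
3505 0.0366 ((0.5048462748527527, 0.21436011791229248), (0.13395732641220093, 0.02930738776922226), 80.98738098144531) [-0.0145  0.0145] [-0.0703  0.059 ]
```

View pics/s7.png

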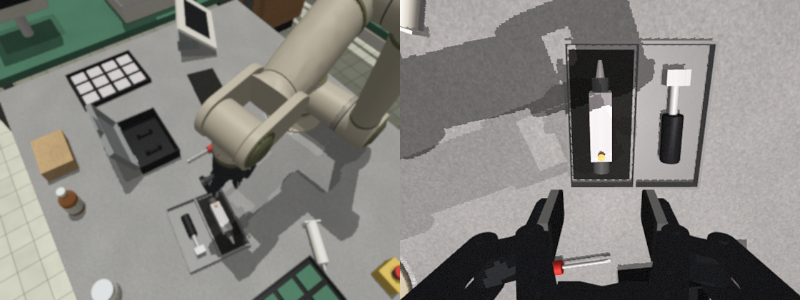

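The valve lies on the pad with its fitting up and its top at 37 mm. The lid is open, the spanner and screwdriver haven't moved, and the gripper is clear, so I'm handing in.

```bash
python3 -c "
from rig import env
print(env.close_job())"
```

```text
the job is handed in; nothing more can be done
None
```

The job is handed in at about 16.5 s on the robot's clock: the lid rests open by itself, the valve lies fitting-up, lengthwise on the pad in the free bay, and the spanner and screwdriver are untouched; no verdict was returned.

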